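# Blank off the inspected housings

## Robot

A 6-joint arm with a two-finger parallel gripper is mounted at the origin on the work surface. World frame = base frame: x ahead of the robot, y to its left, z up, the work surface at z = 0. Lengths are in m, angles in degrees, forces in N, time in s.
With the tool pointing down it reaches from about 0.3 to 0.75 m from the base axis. Payload 8.5 kg.
Tool frame: the origin (TCP) lies on the centre line of the jaws, within the pads' length; the fingertips stand 19 mm ahead of it and the grasp point (between the pads) is the TCP (env.tcp_to_tips is the z of the fingertips in the tool frame, in m); z points along the fingers, y is the line along which they close (so a half turn about z gives the same grasp; the last joint's range is limited). The gripper opens to 85 mm and grips with 20 to 120 N. Pads are 22 mm wide; open, the fingers measure 114 mm over their backs; the gripper's body (76 mm by 85 mm) begins 54 mm behind the grasp point. The pads swing forward as they close: fully open they stand 13 mm farther back than shut.
Start: joints at [63.008, 21.807, 74.336, -0, 83.858, -12.336], TCP at [0.139, 0.532, 0.25] pointing down, gripper open.
Joint ranges: [-178.18, 178.18], [-50.72, 133.34], [12.68, 142.11], [-81.47, 261.47], [9.98, 163.14], [-165.26, 165.26]. Speed limits (degrees/s): [136.94, 136.94, 180, 180, 180, 180].

## Interface

Orientations are given as a 3x3 rotation matrix whose columns are the frame's x, y, z axes.
In Python, from rig import env gives the robot as it stands.
- The arm moves only by the tool servo_tool, never from a script. Its argument "steps" is a list of rows, each an object of numbers: "tx", "ty", "tz": the shift along the world's x, y, z in cm; "yaw": the turn about the world's z in degrees; "claw": the finger opening in cm, from 0 to 8.54. In form: [{"tx": .., "ty": .., "tz": .., "yaw": .., "claw": ..}, ...]. A call has 1 to 20 rows; each row shifts and turns the commanded pose from where the row before left it; what a row does not reach is not made up. A row lasts 1/10 s, in which the tool goes at most 50 mm and 8.59 degrees, less where a joint would pass 70% of its speed; a pose out of reach is approached as far as the arm can. A call with a gripper value outside its range is refused whole. The fingers move at their own pace and stop on an object; "newtons" is the grip in N (left out, the last holds). Time passes only in rows, so rows that do not move let the fingers close. It gives the time, the measured TCP pose, the force, the opening and the grip force at its end, in the units of the state.
- env.observe(): the state, without advancing time (a new reading comes with each control period).
- env.get_image(name): name is "scene" or "top" or "wrist"; returns (picture, depth): 384x512x3 uint8, red, green, blue; 384x512 float32, m along the optical axis (not along the pixel's ray), 0 where there is no reading.
- env.camera_model(name): a dict with "fovy" (degrees; the focal length in pixels is half the picture's height over the tangent of half this angle, whatever the lens; pixels are square), "cx", "cy" (the principal point, pixels), "T" (4x4, takes a point from camera to world coordinates). Camera axes: x right, y down, z forward; pixel columns grow to the right and rows downward; lengths in m; the calibration is good to about 2 mm. A picture is of the moment at which its call begins: read the wrist's pose just before it. camera_model takes no time and is no camera call; for the wrist camera it gives the pose at the moment of the call.
- env.close_job(): hands the job in; it is judged then, once.
The state is a dict: "time_s": time; "q": joint angles; "qvel": joint speeds; "joint_efforts": joint torques, N m; "position": TCP position; "tool_rot": TCP orientation; "ft_force": force on the tool from outside, world axes, zero at the start; "wrist_torque": the same for the moment, N m; "grip_width": finger opening in m; "gripper_force": force on a finger pad.
Only numpy, scipy, OpenCV 4.12 (cv2) and the standard library are available. Lean on these libraries where they do the work, as an engineer would, in place of code of your own. Each camera call takes 0.05 s, during which the arm holds its last target. There are 200 camera calls.

## Task

Lever the cover of the grey case open with the blade of the pry tool, stand it upright, and lay every blanking plate found inside on the housing whose flange has the same outline, flat and with the outlines lined up all round. Then shut the case fully and leave the pry tool lying lengthwise in the middle of its rubber pad. Leave the other things on the bench alone.

Things in the scene. Friction and masses are not known exactly. Their poses are not given: they have to be found in the camera images.
- case: shallow grey steel case without handle, fixed to the bench, 150 mm (its x) by 320 mm (its y), walls 4 mm thick and 48 mm high, floor 4 mm thick; origin under its centre, z up. Its front wall is at x = -75 mm, the hinge at x = +75 mm. The blanking plates lie on its floor in a row along y, 74 mm apart, at x about -5 mm (places of absent plates are empty)
- cover (a joint): hinged cover of the case, a flat sheet 4 mm thick and 150 x 320 mm, 0.12 kg, on the rim at 48 mm height. It turns about the case's y axis at x = +75 mm, 48 mm high (underside of the sheet). 0 = shut, 1.6 rad = fully open (just past upright); its stiff hinge keeps it at any angle (0.13 N m of friction) and it takes about 1.5 to 2 N at the front edge to raise
- notch (a point): middle of the pry notch in the case's front wall, on its outer face: an opening 90 mm wide (along the case's y) and 12 mm high right under the shut cover, from 36 to 48 mm above the bench; this point is 42 mm above the bench
- pad: black rubber tool pad fixed on the bench, 270 mm (its x) by 110 mm (its y), 4 mm thick; origin under its centre
- pry: pry tool lying on the pad: black handle 110 mm long (x from -55 to +55 mm), 24 mm wide (y), 26 mm high (z), and a flat level steel blade from x = +50 to +155 mm, 20 mm wide, 3 mm thick, its mid-plane 13 mm above the underside; origin at the underside of the handle's middle; 0.12 kg, balances at about x = +9 mm
- pry_mid (a point): point of the pry tool at its middle length (x = +50 mm), on the level of its underside
- pry_tip (a point): middle of the end of the pry tool's blade (x = +155 mm, 13 mm above the underside)
- tri_plate: aluminium blanking plate, 6 mm thick, outline three-lobed (triangular), lobes reaching 33.5 mm from the centre, one lobe along +x and the others at +-120 degrees about z; a round steel knob 18 mm across stands in its middle, from 10 to 32 mm above the underside (on a 16 mm neck below); origin at the centre of the underside; about 0.1 kg. It may be absent
- square_plate: aluminium blanking plate, 6 mm thick, outline square, 48 x 48 mm, sides along x and y; a round steel knob 18 mm across stands in its middle, from 10 to 32 mm above the underside (on a 16 mm neck below); origin at the centre of the underside; about 0.1 kg. It may be absent
- oval_plate: aluminium blanking plate, 6 mm thick, outline oval with two bolt holes, 69 mm long along x, 36 mm wide along y; a round steel knob 18 mm across stands in its middle, from 10 to 32 mm above the underside (on a 16 mm neck below); origin at the centre of the underside; about 0.1 kg. It may be absent
- round_plate: aluminium blanking plate, 6 mm thick, outline round, 56 mm across, six bolt holes (its yaw does not matter); a round steel knob 18 mm across stands in its middle, from 10 to 32 mm above the underside (on a 16 mm neck below); origin at the centre of the underside; about 0.1 kg. It may be absent
- tri_housing: loose cast aluminium housing, about 0.6 kg, 40 mm high with a dark bore in its flat top flange; flange outline three-lobed (triangular), lobes reaching 33.5 mm from the centre, one lobe along +x and the others at +-120 degrees about z; origin at the centre of the underside, the plate's seat is the flange's top face 40 mm above it; body under the flange about 44 mm wide with a short pipe stub along +y. It always stands on the bench, even if its plate is absent
- square_housing: loose cast aluminium housing, about 0.6 kg, 40 mm high with a dark bore in its flat top flange; flange outline square, 48 x 48 mm, sides along x and y; origin at the centre of the underside, the plate's seat is the flange's top face 40 mm above it; body under the flange about 44 mm wide with a short pipe stub along +y. It always stands on the bench, even if its plate is absent
- oval_housing: loose cast aluminium housing, about 0.6 kg, 40 mm high with a dark bore in its flat top flange; flange outline oval with two bolt holes, 69 mm long along x, 36 mm wide along y; origin at the centre of the underside, the plate's seat is the flange's top face 40 mm above it; body under the flange about 44 mm wide with a short pipe stub along +y. It always stands on the bench, even if its plate is absent
- round_housing: loose cast aluminium housing, about 0.6 kg, 40 mm high with a dark bore in its flat top flange; flange outline round, 56 mm across, six bolt holes (its yaw does not matter); origin at the centre of the underside, the plate's seat is the flange's top face 40 mm above it; body under the flange about 44 mm wide with a short pipe stub along +y. It always stands on the bench, even if its plate is absent
- tri_plate_lobe0 (a point): point on the lobe along +x of the three-lobed plate, 30 mm from its centre, on the level of its underside
- tri_housing_lobe0 (a point): point on the axis of lobe 0 of the three-lobed housing flange, 30 mm from its centre, on the level of the housing's underside
- tri_housing_lobe1 (a point): point on the axis of lobe 1 of the three-lobed housing flange, 30 mm from its centre, on the level of the housing's underside
- tri_housing_lobe2 (a point): point on the axis of lobe 2 of the three-lobed housing flange, 30 mm from its centre, on the level of the housing's underside
- caliper: bystander, to be left alone: digital caliper, steel bar 170 mm long with a black body, lying flat; origin at the centre of its underside
- ring_gauge: bystander, to be left alone: dark steel ring gauge, 56 mm across, 22 mm high; origin at the centre of its underside
- cup: bystander, to be left alone: plain steel cup, 66 mm across, 60 mm high; origin at the centre of its underside
- oil: bystander, to be left alone: white plastic bottle, 44 mm across, 90 mm high; origin at the centre of its underside
Not all that is in view belongs to the job. Leave any orange or red look-alike of the round_housing alone.

How it is judged (in metres and radians):
On the way, in this order (a step that is already met when the one before it is completed fails the run):
1. the pry tool has lifted the cover off the rim, without fingers on the case or cover (contact force between pry and case above 0.2 N and contact force between the fingers and case below 0.5 N and value of joint cover between 0.15 and 1 rad), for 0.1 s.
2. the cover stands open, near upright (value of joint cover above 1.2 rad), for 0.2 s.
At the end, for the whole second after the job is handed in: Each plate lies flat on its like housing: centres within 8 mm, height 3 mm, tilt 0.08 rad, turned under 0.18 rad (a lobe within 11 mm of a lobe), at rest; cover under 0.06 rad; pry tool at rest on its pad, middle within 50 mm lengthwise and 40 mm sideways of its centre, within 0.3 rad (value of joint cover below 0.06 rad and horizontal distance between tri_plate and tri_housing below 0.008 m and z of tri_plate in the frame of tri_housing between 0.037 and 0.043 m and angle between each of tri_plate, square_plate, oval_plate, round_plate's own z axis and vertical below 0.08 rad and linear speed of each of tri_plate, square_plate, oval_plate, round_plate, pry below 0.02 m/s and (horizontal distance between tri_plate_lobe0 and tri_housing_lobe0 below 0.011 m or horizontal distance between tri_plate_lobe0 and tri_housing_lobe1 below 0.011 m or horizontal distance between tri_plate_lobe0 and tri_housing_lobe2 below 0.011 m) and horizontal distance between square_plate and square_housing below 0.008 m and z of square_plate in the frame of square_housing between 0.037 and 0.043 m and (angle between the x axis of square_plate and the x axis of square_housing, either way round below 0.18 rad or angle between the x axis of square_plate and the y axis of square_housing, either way round below 0.18 rad) and horizontal distance between oval_plate and oval_housing below 0.008 m and z of oval_plate in the frame of oval_housing between 0.037 and 0.043 m and angle between the x axis of oval_plate and the x axis of oval_housing, either way round below 0.18 rad and horizontal distance between round_plate and round_housing below 0.008 m and z of round_plate in the frame of round_housing between 0.037 and 0.043 m and x of pry_mid in the frame of pad between -0.05 and 0.05 m and y of pry_mid in the frame of pad between -0.04 and 0.04 m and z of pry in the frame of pad below 0.012 m and angle between the x axis of pry and the x axis of pad, either way round below 0.3 rad and angle between pry's own z axis and vertical below 0.1 rad); the robot touches nothing.
It fails at once if the caliper is disturbed (moved more than 40 mm) (distance of caliper from where it was at the start of the episode above 0.04 m).
It fails at once if the ring gauge is disturbed (moved more than 40 mm) (distance of ring_gauge from where it was at the start of the episode above 0.04 m).
It fails at once if the cup is disturbed (moved more than 40 mm) (distance of cup from where it was at the start of the episode above 0.04 m).
It fails at once if the oil is disturbed (moved more than 40 mm) (distance of oil from where it was at the start of the episode above 0.04 m).
Of tri_plate, square_plate, oval_plate, round_plate only 2 to 4 are there at a start; the rules pass over those that are not, and their reading is None.
At some moment in a run one of tri_housing, square_housing, oval_housing, round_housing may be knocked a few centimetres aside while the robot is not near it.
It also fails if it takes over 210 s, if anything falls off the work surface, if the arm or the gripper's body presses on something with over 40 N, if the wrist force passes 120 N, or if a joint passes its speed limit or range.

## Working session

There is one attempt and no reset: what is moved stays moved. The work goes in short steps, Python scripts to look and compute and a tool call to move; the robot and the scene stay as the last step left them, time stands still between calls to the robot, and variables do not carry over. Pictures are saved under pics/ and viewed, at most 14 in all, crops included, and the job is handed in when it is done.

Besides the shell and the picture viewer there is one more tool, called after "Request:" as name(argument=value, ...), one argument or row to a line, values as JSON. servo_tool: Moves the arm, as the interface text tells. Its arguments: {"type":"object","properties":{"steps":{"type":"array"},"newtons":{"type":"number"}},"required":["steps"]}

```bash
ls; mkdir -p pics
cat > h.py <<'E'
import numpy as np, cv2
from rig import env
def K(name):
    m=env.camera_model(name); f=192/np.tan(np.radians(m["fovy"])/2); return f,m["cx"],m["cy"],np.array(m["T"])
def shot(name):
    k=K(name); im,d=env.get_image(name); return im,d,k
def cloud(d,k):
    f,cx,cy,T=k; v,u=np.mgrid[:d.shape[0],:d.shape[1]]
    P=np.stack([(u-cx)/f*d,(v-cy)/f*d,d],-1); W=P@T[:3,:3].T+T[:3,3]; W[d<=0]=np.nan; return W
def ray(uv,z,k):
    f,cx,cy,T=k; uv=np.atleast_2d(uv).astype(float)
    D=np.c_[(uv[:,0]-cx)/f,(uv[:,1]-cy)/f,np.ones(len(uv))]@T[:3,:3].T; o=T[:3,3]
    return o+D*((z-o[2])/D[:,2])[:,None]
def save(im,n): cv2.imwrite("pics/"+n,im[...,::-1])
def big(im,box,s,n):
    x0,y0,x1,y1=box; save(cv2.resize(im[y0:y1,x0:x1],None,fx=s,fy=s,interpolation=cv2.INTER_CUBIC),n)
E
python3 - <<'E'
from h import *
o=env.observe(); print(o["time_s"],o["position"],o["grip_width"],env.tcp_to_tips)
for n in ("scene","top"):
    im,d,k=shot(n); print(n,k); save(im,n+"0.png"); np.savez("/tmp/"+n,im=im,d=d,f=k[0],cx=k[1],cy=k[2],T=k[3])
a=cv2.imread("pics/top0.png");cv2.imwrite("pics/top0b.png",cv2.resize(a,(800,600)))
E
```

```text
pics
0.0 [0.13903098 0.53186043 0.24969808] 0.08548642338955376 0.019
scene (np.float64(354.58524994437477), 257.8309485455137, 194.46140112634023, array([[-8.15949907e-01,  3.17322483e-01, -4.83251685e-01,
         1.00608208e+00],
       [ 5.78122268e-01,  4.48768431e-01, -6.81455456e-01,
         5.54201502e-01],
       [ 6.26963360e-04, -8.35412076e-01, -5.49623753e-01,
         5.96683376e-01],
       [ 0.00000000e+00,  0.00000000e+00,  0.00000000e+00,
         1.00000000e+00]]))
top (np.float64(349.4698322838705), 252.12143386973975, 189.43516785357153, array([[ 0.10868625, -0.97222635,  0.2072757 ,  0.34055977],
       [-0.99406301, -0.10736592,  0.01764319, -0.09580611],
       [ 0.00510117, -0.20796267, -0.97812346,  1.08251161],
       [ 0.        ,  0.        ,  0.        ,  1.        ]]))
```

View pics/top0b.png

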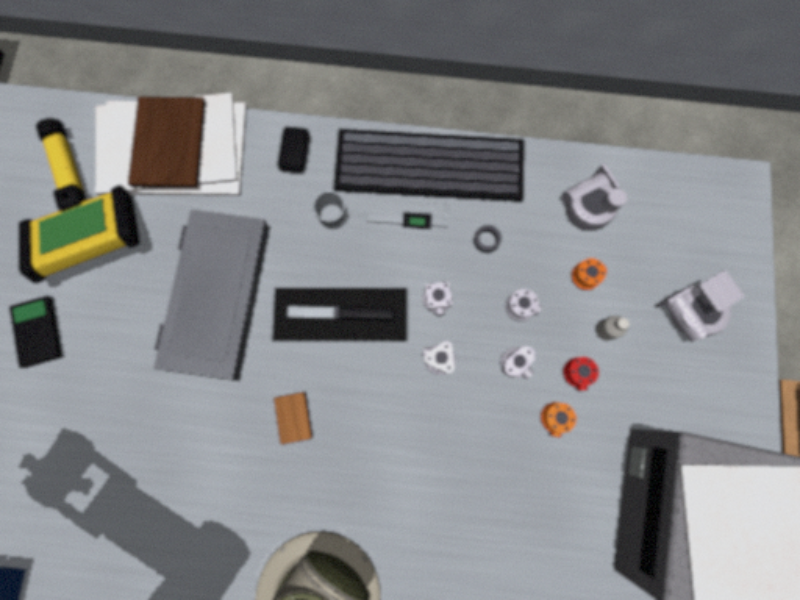

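View pics/scene0.png

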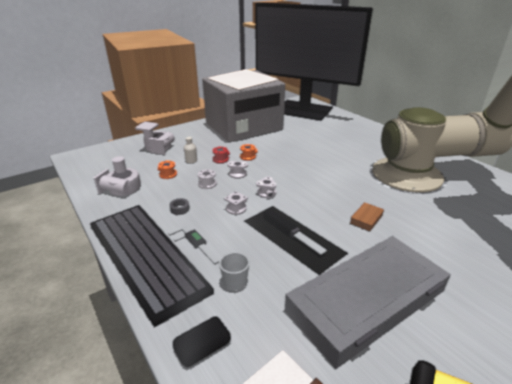

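The top view (800x600) shows the case at about (212,295) with its hinge knuckles on the left, at (183,235) and (160,335), so the notch side faces right. The pad is at (340,314), and the pry blade is the silver part at 285–338, pointing at the case. The four light housings are at (438,296), (440,357), (523,303) and (518,361). The orange ones at (590,272) and (558,418) and the red one at (582,371) are look-alikes. The scene view agrees with this.

Run:
```python
from h import *
z=np.load("/tmp/top.npz"); im,d=z["im"],z["d"]; k=(z["f"],z["cx"],z["cy"],z["T"])
W=cloud(d,k); s=512/800
hsv=cv2.cvtColor(im,cv2.COLOR_RGB2HSV)
def W_at(u,v): return np.round(W[int(v*s),int(u*s)],3)
for n,u,v in (("cover",212,295),("pad",340,335),("bench",340,250),("handle",365,315),("blade",310,312),("sq?",438,296),("tri",440,357),("round?",523,303),("oval?",518,361)): print(n,W_at(u,v))
# cover: height mask
def rect(m,zz,n):
    c=max(cv2.findContours(m.astype(np.uint8),cv2.RETR_EXTERNAL,cv2.CHAIN_APPROX_NONE)[0],key=cv2.contourArea)
    p=ray(c[:,0],zz,k)[:,:2].astype(np.float32)
    r=cv2.minAreaRect(p); print(n,np.round(r[0],4),np.round(r[1],4),round(r[2],2)); print(np.round(cv2.boxPoints(r),3).tolist()); return r
roi=np.zeros(d.shape,bool); roi[125:250,90:180]=1
rect(roi&(W[...,2]>.042)&(W[...,2]<.062),.052,"cover")
roi[:]=0; roi[175:228,165:270]=1
rect(roi&(hsv[...,2]<70),.004,"pad")
m=roi&(hsv[...,2]>90)&(np.arange(512)[None]>178)&(np.arange(512)[None]<222)&(np.arange(384)[:,None]>190)&(np.arange(384)[:,None]<210)
rect(m,.017,"blade")
roi[:]=0; roi[183:215,165:270]=1
rect(roi&(W[...,2]>.022)&(W[...,2]<.045),.03,"handle")
roi[:]=0; roi[170:250,260:360]=1
hm=(roi&(W[...,2]>.03)&(W[...,2]<.05)&(hsv[...,1]<90)).astype(np.uint8)
for c in cv2.findContours(hm,cv2.RETR_EXTERNAL,cv2.CHAIN_APPROX_NONE)[0]:
    if cv2.contourArea(c)>50:
        p=ray(c[:,0],.04,k)[:,:2].astype(np.float32); r=cv2.minAreaRect(p); print("h",c[:,0].mean(0)/s,np.round(r[0],3),np.round(r[1],3))
big(im,(160,165,360,265),4,"mid.png")
```

```text
cover [0.524 0.273 0.056]
pad [0.48  0.024 0.004]
bench [ 0.655  0.047 -0.002]
handle [ 0.522 -0.022  0.027]
blade [0.518 0.087 0.017]
sq? [ 0.572 -0.161  0.041]
tri [ 0.454 -0.175  0.039]
round? [ 0.578 -0.327  0.037]
oval? [ 0.461 -0.324  0.04 ]
cover [0.5299 0.2779] [0.1595 0.3192] 88.23
[[0.36800000071525574, 0.2029999941587448], [0.6869999766349792, 0.19300000369548798], [0.6919999718666077, 0.3529999852180481], [0.37299999594688416, 0.3630000054836273]]
pad [0.5208 0.0283] [0.1018 0.2621] 6.28
[[0.4560000002384186, 0.15299999713897705], [0.48500001430511475, -0.1080000028014183], [0.5860000252723694, -0.09600000083446503], [0.5569999814033508, 0.164000004529953]]
blade [0.5182 0.0836] [0.0252 0.0991] 6.29
[[0.5, 0.13099999725818634], [0.5109999775886536, 0.032999999821186066], [0.5360000133514404, 0.035999998450279236], [0.5249999761581421, 0.1340000033378601]]
handle [ 0.5243 -0.022 ] [0.0237 0.117 ] 3.77
[[0.5090000033378601, 0.035999998450279236], [0.515999972820282, -0.08100000023841858], [0.5400000214576721, -0.07999999821186066], [0.5320000052452087, 0.03700000047683716]]
h [519.26020408 360.61862245] [ 0.463 -0.328] [0.037 0.067]
h [441.66666667 357.34649123] [ 0.453 -0.175] [0.057 0.054]
h [524.15625 302.40625] [ 0.577 -0.331] [0.054 0.052]
h [438.30729167 294.53125   ] [ 0.574 -0.163] [0.048 0.048]
```

View pics/mid.png

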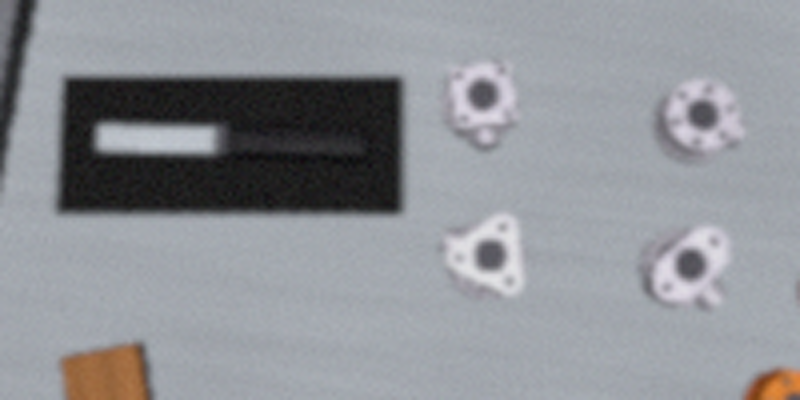

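Request:
servo_tool(
  steps=[
    {"tx":3,"ty":-3},
    {"tx":3,"ty":-3},
    {"tx":3,"ty":-3},
    {"tx":3,"ty":-3},
    {"tx":3,"ty":-3},
    {"tx":3,"ty":-3},
    {"tx":3,"ty":-3},
    {"tx":3,"ty":-3},
    {"tx":3,"ty":-3},
    {"tx":3,"ty":-3},
    {"tx":3,"ty":-3},
    {"tx":3,"ty":-3},
    {"tx":1,"ty":-3},
    {"ty":-3},
    {},
  ],
)

```text
invalid input at $.steps[0]: expected keys tx, ty, tz, yaw, claw
```

Run:
```python
from h import *
o=env.observe(); print(o["time_s"],o["position"],np.round(o["tool_rot"],3),np.round(o["q"],1))
im,d,k=shot("wrist"); save(im,"w1.png"); np.savez("/tmp/w1",im=im,d=d,f=k[0],cx=k[1],cy=k[2],T=k[3])
print(np.round(k[3],3),k[0])
```

```text
0.1 [0.13905014 0.53190082 0.2497779 ] [[-0.967  0.253 -0.001]
 [ 0.253  0.967 -0.001]
 [ 0.    -0.001 -1.   ]] [ 63.   21.8  74.4   0.   83.9 -12.3]
[[ 0.253  0.915  0.313  0.057]
 [ 0.967 -0.239 -0.083  0.553]
 [-0.001  0.324 -0.946  0.374]
 [ 0.     0.     0.     1.   ]] 319.90359946043253
```

View pics/w1.png

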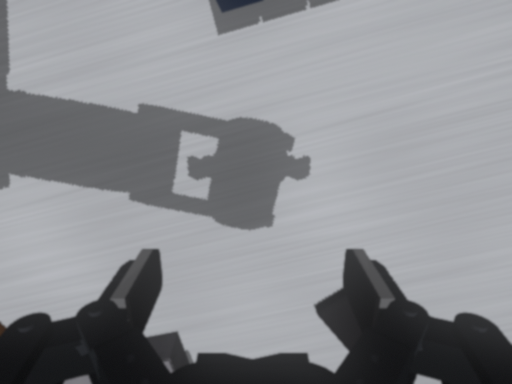

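Request:
servo_tool(
  steps=[
    {"tx":2.7,"ty":-3.4,"tz":0.3,"yaw":-5,"claw":8.5},
    {"tx":2.7,"ty":-3.4,"tz":0.3,"yaw":-5,"claw":8.5},
    {"tx":2.7,"ty":-3.4,"tz":0.3,"yaw":-5,"claw":8.5},
    {"tx":2.7,"ty":-3.4,"tz":0.3,"yaw":-5,"claw":8.5},
    {"tx":2.7,"ty":-3.4,"tz":0.3,"yaw":-5,"claw":8.5},
    {"tx":2.7,"ty":-3.4,"tz":0.3,"yaw":-5,"claw":8.5},
    {"tx":2.7,"ty":-3.4,"tz":0.3,"yaw":-5,"claw":8.5},
    {"tx":2.7,"ty":-3.4,"tz":0.3,"yaw":-5,"claw":8.5},
    {"tx":2.7,"ty":-3.4,"tz":0.3,"yaw":-5,"claw":8.5},
    {"tx":2.7,"ty":-3.4,"tz":0.3,"yaw":-5,"claw":8.5},
    {"tx":2.7,"ty":-3.4,"tz":0,"yaw":-5,"claw":8.5},
    {"tx":2.7,"ty":-3.4,"tz":0,"yaw":-5,"claw":8.5},
    {"tx":2.7,"ty":-3.4,"tz":0,"yaw":-5,"claw":8.5},
    {"tx":2.7,"ty":-3.4,"tz":0,"yaw":-5,"claw":8.5},
    {"tx":0,"ty":0,"tz":0,"yaw":0,"claw":8.5},
    {"tx":0,"ty":0,"tz":0,"yaw":0,"claw":8.5},
  ],
)

```text
time_s: 1.75
position: [0.5172, 0.0556, 0.2797]
tool_rot: [[-0.092, 0.996, -0.001], [0.996, 0.092, 0.0], [0.0, -0.001, -1.0]]
ft_force: [-0.1, 1.0, 0.4]
grip_width: 0.0849
gripper_force: 0.0
```

Run:
```python
from h import *
o=env.observe(); print(o["time_s"],o["position"],np.round(o["tool_rot"],3),np.round(o["q"],1))
im,d,k=shot("wrist"); save(im,"w2.png"); np.savez("/tmp/w2",im=im,d=d,f=k[0],cx=k[1],cy=k[2],T=k[3])
print(np.round(k[3],3),k[0])
# cover from top camera
z=np.load("/tmp/top.npz"); k2=(z["f"],z["cx"],z["cy"],z["T"]); W2=cloud(z["d"],k2)
roi=np.zeros(z["d"].shape,bool); roi[125:250,90:180]=1
m=(roi&(W2[...,2]>.046)&(W2[...,2]<.062)).astype(np.uint8)
m=cv2.morphologyEx(m,cv2.MORPH_OPEN,np.ones((7,7)))
c=max(cv2.findContours(m,cv2.RETR_EXTERNAL,cv2.CHAIN_APPROX_NONE)[0],key=cv2.contourArea)
p=ray(c[:,0],.052,k2)[:,:2].astype(np.float32); r=cv2.minAreaRect(p); print(r,np.round(cv2.boxPoints(r),3).tolist())
q=cv2.approxPolyDP(c,6,True)[:,0]; print(q.tolist(),np.round(ray(q,.052,k2)[:,:2],3).tolist())
```

```text
1.75 [0.51720454 0.05555378 0.27974433] [[-0.092  0.996 -0.001]
 [ 0.996  0.092  0.   ]
 [ 0.    -0.001 -1.   ]] [ -6.9  17.7  75.7   0.   86.7 -12.2]
[[ 0.996  0.088  0.028  0.508]
 [ 0.092 -0.942 -0.323  0.139]
 [-0.002  0.325 -0.946  0.404]
 [ 0.     0.     0.     1.   ]] 319.90359946043253
((0.5299392938613892, 0.27877283096313477), (0.1577581763267517, 0.31912583112716675), 88.25299835205078) [[0.36800000071525574, 0.20499999821186066], [0.6869999766349792, 0.19499999284744263], [0.6919999718666077, 0.3529999852180481], [0.37299999594688416, 0.3619999885559082]]
[[122, 135], [100, 235], [148, 241], [168, 140]] [[0.687, 0.344], [0.375, 0.351], [0.373, 0.208], [0.686, 0.199]]
```

View pics/w2.png

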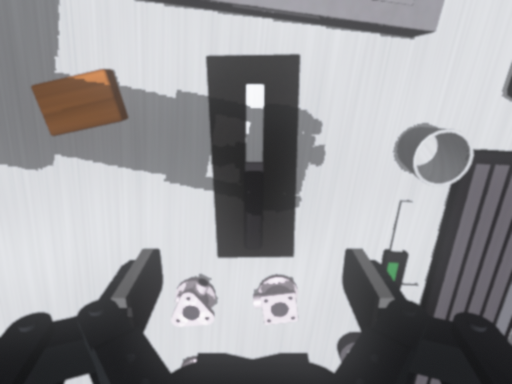

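The wrist view shows the pry on the pad: blade tip at (255,85), handle from (253,163) to (253,248). The case's front edge is at the top.

Run:
```python
from h import *
z=np.load("/tmp/w2.npz"); im,d=z["im"],z["d"]; k=(z["f"],z["cx"],z["cy"],z["T"]); W=cloud(d,k)
m=np.zeros(d.shape,bool); m[60:256,218:290]=1
m&=np.isfinite(W[...,2])
for n,lo,hi,zz in (("blade",.012,.021,.0185),("handle",.025,.036,.030)):
    mm=(m&(W[...,2]>lo)&(W[...,2]<hi)).astype(np.uint8); mm=cv2.morphologyEx(mm,cv2.MORPH_OPEN,np.ones((3,3)))
    c=max(cv2.findContours(mm,cv2.RETR_EXTERNAL,cv2.CHAIN_APPROX_NONE)[0],key=cv2.contourArea)
    r=cv2.minAreaRect(ray(c[:,0],zz,k)[:,:2].astype(np.float32)); print(n,np.round(r[0],4),np.round(r[1],4),r[2],cv2.boundingRect(c), np.nanmedian(W[mm>0][:,2]))
g=cv2.cvtColor(im,cv2.COLOR_RGB2GRAY)
mm=((g<75)&(np.arange(384)[:,None]>45)&(np.arange(384)[:,None]<265)&(abs(np.arange(512)[None]-254)<60)).astype(np.uint8)
# pad
roi=((W[...,2]<.012)&(g<60)&(np.arange(384)[:,None]>45)&(np.arange(384)[:,None]<265)&(abs(np.arange(512)[None]-254)<55)).astype(np.uint8)
c=cv2.convexHull(np.argwhere(cv2.morphologyEx(roi,cv2.MORPH_OPEN,np.ones((5,5))))[:,::-1].astype(np.int32))
r=cv2.minAreaRect(ray(c[:,0],.004,k)[:,:2].astype(np.float32)); print("pad",r)
mm=(W[...,2]>.043)&(W[...,2]<.06)&(np.arange(384)[:,None]<45)
for u in range(210,430,30):
    col=np.where(mm[:,u])[0]
    if len(col): print(u,col.max(),np.round(W[col.max(),u],4))
```

```text
blade [0.516 0.084] [0.0191 0.0902] 4.986089706420898 (247, 85, 17, 77) 0.019346864840838696
handle [ 0.5238 -0.0192] [0.0236 0.1181] 4.511598110198975 (244, 163, 20, 87) 0.03036132103377065
pad ((0.5195533037185669, 0.029731906950473785), (0.10593561828136444, 0.16822202503681183), 5.398721218109131)
210 2 [0.4596 0.2037 0.0452]
240 4 [0.4897 0.2033 0.0527]
270 9 [0.5194 0.2022 0.0498]
300 13 [0.5488 0.2007 0.0538]
330 19 [0.5807 0.1997 0.0446]
360 22 [0.61   0.199  0.0495]
390 27 [0.6428 0.1982 0.044 ]
420 31 [0.6728 0.1969 0.0468]
```

Request:
servo_tool(
  steps=[
    {"tx":0.3,"ty":-3.8,"tz":0,"yaw":0,"claw":8.5},
    {"tx":0.4,"ty":-3.9,"tz":-2,"yaw":0,"claw":8.5},
    {"tx":0,"ty":0,"tz":-4.5,"yaw":0,"claw":7},
    {"tx":0,"ty":0,"tz":-4.5,"yaw":0,"claw":6},
    {"tx":0,"ty":0,"tz":-4.5,"yaw":0,"claw":5},
    {"tx":0,"ty":0,"tz":-4,"yaw":0,"claw":5},
    {"tx":0,"ty":0,"tz":-3.5,"yaw":0,"claw":5},
    {"tx":0,"ty":0,"tz":-2.1,"yaw":0,"claw":5},
    {"tx":0,"ty":0,"tz":0,"yaw":0,"claw":5},
    {"tx":0,"ty":0,"tz":0,"yaw":0,"claw":2},
    {"tx":0,"ty":0,"tz":0,"yaw":0,"claw":1.5},
    {"tx":0,"ty":0,"tz":0,"yaw":0,"claw":1.5},
    {"tx":0,"ty":0,"tz":0,"yaw":0,"claw":1.5},
    {"tx":0,"ty":0,"tz":0,"yaw":0,"claw":1.5},
    {"tx":0,"ty":0,"tz":0,"yaw":0,"claw":1.5},
  ],
  newtons=100,
)

```text
time_s: 3.3
position: [0.5249, -0.0207, 0.0313]
tool_rot: [[-0.094, 0.996, 0.003], [0.996, 0.094, -0.0], [-0.001, 0.003, -1.0]]
ft_force: [-0.7, 2.7, 7.1]
grip_width: 0.0219
gripper_force: 98.9
```

Request:
servo_tool(
  steps=[
    {"tx":0,"ty":0,"tz":1.4,"yaw":0,"claw":1.5},
    {"tx":0,"ty":0,"tz":1.4,"yaw":-3.2,"claw":1.5},
    {"tx":0,"ty":0,"tz":0,"yaw":-3.3,"claw":1.5},
    {"tx":-0.1,"ty":1.5,"tz":0,"yaw":0,"claw":1.5},
    {"tx":-0.2,"ty":1.5,"tz":0,"yaw":0,"claw":1.5},
    {"tx":0,"ty":0,"tz":0,"yaw":0,"claw":1.5},
    {"tx":0,"ty":0,"tz":0,"yaw":0,"claw":1.5},
  ],
)

```text
time_s: 4.0
position: [0.521, 0.01, 0.0574]
tool_rot: [[0.018, 1.0, -0.0], [1.0, -0.018, -0.0], [-0.0, -0.0, -1.0]]
ft_force: [-1.2, -0.1, -1.1]
grip_width: 0.0217
gripper_force: 98.1
```

Run:
```python
from h import *
o=env.observe(); print(o["position"],o["ft_force"],o["wrist_torque"])
im,d,k=shot("wrist"); W=cloud(d,k)
R=np.array(o["tool_rot"]); p=np.array(o["position"])
L=(W-p)@R  # tool frame
m=(abs(L[...,1])<.014)&(L[...,0]>.055)&(L[...,0]<.2)&(L[...,2]>-.03)&(L[...,2]<.03)
q=W[m]; l=L[m]
print(len(q),"tip world",np.round(q[np.argsort(l[:,0])[-15:]].mean(0),4))
for a in np.arange(.06,.2,.02):
    s=(l[:,0]>a)&(l[:,0]<a+.02)
    if s.sum()>5: print(round(a,2),np.round(np.median(q[s],0),4),np.round(l[s].max(0),3))
im2,_,_=im,0,0; save(im,"w3.png")
g=cv2.cvtColor(im,cv2.COLOR_RGB2GRAY)
```

```text
[0.52097131 0.00998448 0.05736388] [-1.2342854  -0.11608791 -1.074238  ] [ 0.00931291  0.00680787 -0.0559569 ]
7545 tip world [0.5199 0.1208 0.0445]
0.06 [0.5215 0.0803 0.0454] [0.08  0.009 0.014]
0.08 [0.522  0.1003 0.0454] [0.1   0.009 0.015]
0.1 [0.5225 0.1154 0.0454] [0.111 0.01  0.014]
```

View pics/w3.png

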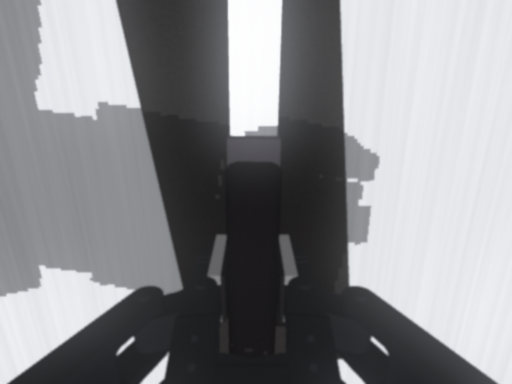

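Request:
servo_tool(
  steps=[
    {"tx":0,"ty":1.2,"tz":-0.15,"yaw":0,"claw":1.5},
    {"tx":0.1,"ty":1.2,"tz":0,"yaw":0,"claw":1.5},
    {"tx":0.1,"ty":1.2,"tz":0,"yaw":0,"claw":1.5},
    {"tx":0.1,"ty":1.0,"tz":0,"yaw":0,"claw":1.5},
    {"tx":0,"ty":1.0,"tz":0,"yaw":0,"claw":1.5},
    {"tx":0,"ty":0.8,"tz":0,"yaw":0,"claw":1.5},
    {"tx":0,"ty":0.8,"tz":0,"yaw":0,"claw":1.5},
    {"tx":0,"ty":0,"tz":0,"yaw":0,"claw":1.5},
  ],
)

```text
time_s: 4.85
position: [0.524, 0.082, 0.0558]
tool_rot: [[0.019, 1.0, -0.0], [1.0, -0.019, 0.0], [0.0, -0.0, -1.0]]
ft_force: [0.2, -0.8, -1.1]
grip_width: 0.0214
gripper_force: 98.1
```

Run:
```python
from h import *
im,d,k=shot("scene"); W=cloud(d,k)
big(im,(230,200,460,360),3,"s1.png")
```

```text
(no output)
```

View pics/s1.png

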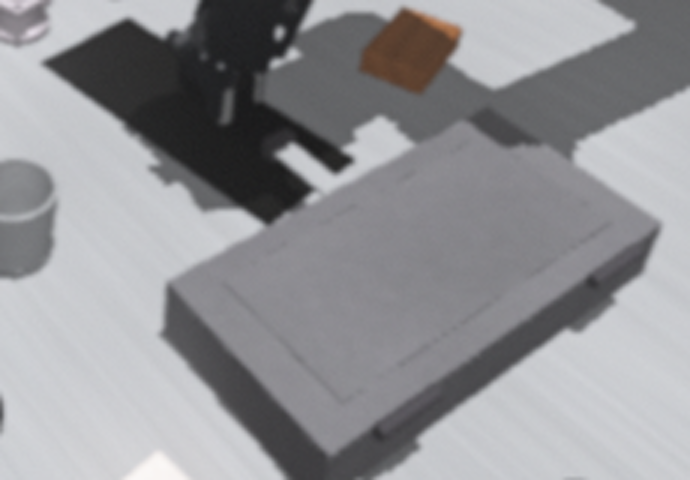

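Request:
servo_tool(
  steps=[
    {"tx":0,"ty":0,"tz":0.6,"yaw":0,"claw":1.5},
    {"tx":0,"ty":0,"tz":0.6,"yaw":0,"claw":1.5},
    {"tx":0,"ty":0.1,"tz":0.6,"yaw":0,"claw":1.5},
    {"tx":0,"ty":0.1,"tz":0.6,"yaw":0,"claw":1.5},
    {"tx":0,"ty":0.1,"tz":0.6,"yaw":0,"claw":1.5},
    {"tx":0,"ty":0.2,"tz":0.6,"yaw":0,"claw":1.5},
    {"tx":0,"ty":0.2,"tz":0.6,"yaw":0,"claw":1.5},
    {"tx":0,"ty":0.2,"tz":0.6,"yaw":0,"claw":1.5},
    {"tx":0,"ty":0.2,"tz":0.6,"yaw":0,"claw":1.5},
    {"tx":0,"ty":0.3,"tz":0.6,"yaw":0,"claw":1.5},
    {"tx":0,"ty":0,"tz":0,"yaw":0,"claw":1.5},
    {"tx":0,"ty":0,"tz":0,"yaw":0,"claw":1.5},
    {"tx":0,"ty":0,"tz":0,"yaw":0,"claw":1.5},
  ],
)

```text
time_s: 6.2
position: [0.524, 0.0952, 0.1157]
tool_rot: [[0.02, 1.0, -0.0], [1.0, -0.02, 0.0], [0.0, -0.0, -1.0]]
ft_force: [0.2, 0.2, -0.8]
grip_width: 0.0217
gripper_force: 98.2
```

```bash
cat >> h.py <<'E'
C0=np.array([.530,.277]); CX=np.array([.032,.9995]); CY=np.array([-.9995,.032])
def toC(W):
    r=W[...,:2]-C0; return np.stack([r@CX,r@CY,W[...,2]],-1)
def cover(name="scene"):
    im,d,k=shot(name); L=toC(cloud(d,k))
    for y0 in (-.12,-.06,.06,.12):
        q=L[(abs(L[...,1]-y0)<.02)&(L[...,0]>-.1)&(L[...,0]<.11)&(L[...,2]>.05)&(L[...,2]<.26)]
        if len(q)<20: print(y0,len(q)); continue
        v=cv2.fitLine(q[:,[0,2]].astype(np.float32),cv2.DIST_HUBER,0,.01,.01).ravel()
        print(y0,len(q),"angle",round(float(np.arctan2(v[1],v[0])),3),"top",np.round(q[q[:,2].argmax()],3))
    return im,d,k
E
python3 - <<'E'
from h import *
o=env.observe(); print(o["time_s"],o["ft_force"],o["wrist_torque"])
im,d,k=cover("scene")
big(im,(230,150,460,330),3,"s2.png")
E
```

```text
6.2 [ 0.17393415  0.24366832 -0.83928911] [-0.06079401 -0.00514367 -0.01201335]
-0.12 1778 angle -0.48 top [-0.054 -0.101  0.123]
-0.06 1507 angle -0.481 top [-0.055 -0.049  0.122]
0.06 1185 angle -0.481 top [-0.054  0.057  0.123]
0.12 1067 angle -0.481 top [-0.055  0.107  0.121]
```

View pics/s2.png

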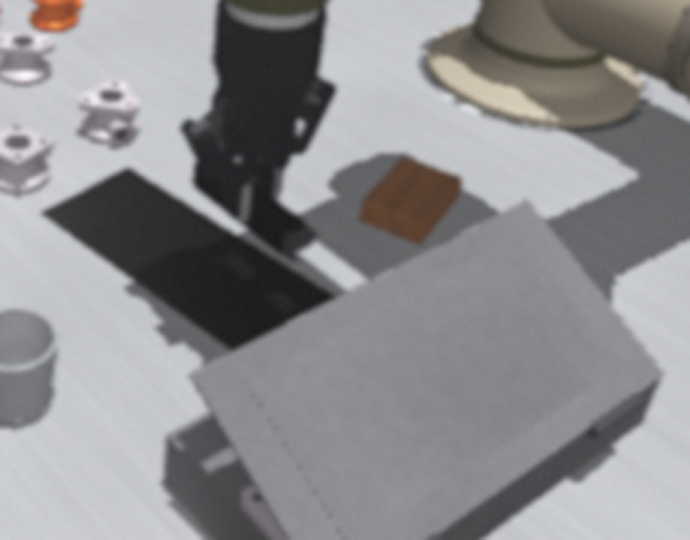

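Request:
servo_tool(
  steps=[
    {"tx":0,"ty":0.43,"tz":0.62,"yaw":0,"claw":1.5},
    {"tx":0,"ty":0.43,"tz":0.62,"yaw":0,"claw":1.5},
    {"tx":0,"ty":0.43,"tz":0.62,"yaw":0,"claw":1.5},
    {"tx":0,"ty":0.43,"tz":0.62,"yaw":0,"claw":1.5},
    {"tx":0,"ty":0.55,"tz":0.48,"yaw":0,"claw":1.5},
    {"tx":0,"ty":0.55,"tz":0.48,"yaw":0,"claw":1.5},
    {"tx":0,"ty":0.55,"tz":0.48,"yaw":0,"claw":1.5},
    {"tx":0,"ty":0.55,"tz":0.48,"yaw":0,"claw":1.5},
    {"tx":0,"ty":0.52,"tz":0.24,"yaw":0,"claw":1.5},
    {"tx":0,"ty":0.52,"tz":0.24,"yaw":0,"claw":1.5},
    {"tx":0,"ty":0.52,"tz":0.24,"yaw":0,"claw":1.5},
    {"tx":0,"ty":0.52,"tz":0.24,"yaw":0,"claw":1.5},
    {"tx":0,"ty":0.52,"tz":0.24,"yaw":0,"claw":1.5},
    {"tx":0,"ty":0.43,"tz":0.1,"yaw":0,"claw":1.5},
    {"tx":0,"ty":0.43,"tz":0.1,"yaw":0,"claw":1.5},
    {"tx":0,"ty":0.43,"tz":0.1,"yaw":0,"claw":1.5},
    {"tx":0,"ty":0.43,"tz":0.1,"yaw":0,"claw":1.5},
    {"tx":0,"ty":0.5,"tz":0,"yaw":0,"claw":1.5},
    {"tx":0,"ty":0.5,"tz":0,"yaw":0,"claw":1.5},
    {"tx":0,"ty":0,"tz":0,"yaw":0,"claw":1.5},
  ],
)

```text
time_s: 8.25
position: [0.524, 0.1882, 0.1757]
tool_rot: [[0.019, 1.0, -0.0], [1.0, -0.019, 0.0], [0.0, -0.0, -1.0]]
ft_force: [0.2, -0.6, -1.3]
grip_width: 0.022
gripper_force: 98.2
```

Run:
```python
from h import *
o=env.observe(); print(o["time_s"],o["ft_force"],o["wrist_torque"])
im,d,k=cover("scene"); save(im,"s3.png")
cover("top")
```

```text
8.25 [ 0.19673403 -0.63583824 -1.26133158] [-0.00312116 -0.00508454 -0.00777222]
-0.12 1186 angle -1.455 top [ 0.061 -0.139  0.199]
-0.06 1260 angle -0.711 top [-0.084 -0.046  0.26 ]
0.06 934 angle -0.712 top [-0.084  0.055  0.258]
0.12 663 angle -1.457 top [0.061 0.104 0.199]
-0.12 84 angle -1.464 top [ 0.057 -0.109  0.199]
-0.06 0
0.06 1
0.12 0
```

Request:
servo_tool(
  steps=[
    {"tx":0,"ty":0.5,"tz":0,"yaw":0,"claw":1.5},
    {"tx":0,"ty":0.4,"tz":0,"yaw":0,"claw":1.5},
    {"tx":0,"ty":0,"tz":0,"yaw":0,"claw":1.5},
    {"tx":0,"ty":-1.2,"tz":0,"yaw":0,"claw":1.5},
    {"tx":0,"ty":-4,"tz":0,"yaw":0,"claw":1.5},
    {"tx":0,"ty":-4.2,"tz":0,"yaw":0,"claw":1.5},
    {"tx":0,"ty":-4.2,"tz":0,"yaw":2,"claw":1.5},
    {"tx":0.1,"ty":-4.2,"tz":0,"yaw":2.5,"claw":1.5},
    {"tx":0,"ty":-3.2,"tz":0,"yaw":2,"claw":1.5},
    {"tx":0,"ty":-0.8,"tz":-2,"yaw":0,"claw":1.5},
    {"tx":0,"ty":0,"tz":-4,"yaw":0,"claw":1.5},
    {"tx":0,"ty":0,"tz":-4,"yaw":0,"claw":1.5},
    {"tx":0,"ty":0,"tz":-2.5,"yaw":0,"claw":1.5},
    {"tx":0,"ty":0,"tz":-1,"yaw":0,"claw":1.5},
    {"tx":0,"ty":0,"tz":-0.3,"yaw":0,"claw":1.5},
    {"tx":0,"ty":0,"tz":-0.3,"yaw":0,"claw":1.5},
    {"tx":0,"ty":0,"tz":0,"yaw":0,"claw":1.5},
    {"tx":0,"ty":0,"tz":0,"yaw":0,"claw":1.5},
  ],
)

```text
time_s: 10.15
position: [0.5256, -0.0216, 0.0358]
tool_rot: [[-0.093, 0.996, 0.002], [0.996, 0.093, -0.0], [-0.001, 0.002, -1.0]]
ft_force: [-0.7, 0.2, -1.3]
grip_width: 0.0218
gripper_force: 98.3
```

Request:
servo_tool(
  steps=[
    {"tx":0,"ty":0,"tz":-0.3,"yaw":0,"claw":1.5},
    {"tx":0,"ty":0,"tz":-0.15,"yaw":0,"claw":1.5},
    {"tx":0,"ty":0,"tz":0,"yaw":0,"claw":1.5},
    {"tx":0,"ty":0,"tz":0,"yaw":0,"claw":4},
    {"tx":0,"ty":0,"tz":0,"yaw":0,"claw":6},
    {"tx":0,"ty":0,"tz":0,"yaw":0,"claw":6},
    {"tx":0,"ty":0,"tz":2,"yaw":0,"claw":6},
    {"tx":0,"ty":0,"tz":4.5,"yaw":0,"claw":6},
    {"tx":0,"ty":0,"tz":4.5,"yaw":0,"claw":6},
    {"tx":0,"ty":0,"tz":4.5,"yaw":0,"claw":6},
    {"tx":0,"ty":2,"tz":4.5,"yaw":0,"claw":6},
    {"tx":0,"ty":3,"tz":4,"yaw":0,"claw":6},
    {"tx":0,"ty":4.4,"tz":1,"yaw":-1,"claw":6},
    {"tx":0,"ty":4.4,"tz":0,"yaw":-1,"claw":6},
    {"tx":0,"ty":4.4,"tz":0,"yaw":-1,"claw":6},
    {"tx":0,"ty":4.4,"tz":0,"yaw":-1,"claw":6},
    {"tx":0,"ty":4.4,"tz":0,"yaw":-1,"claw":6},
    {"tx":0,"ty":0,"tz":0,"yaw":-1,"claw":6},
    {"tx":0,"ty":0,"tz":0,"yaw":0,"claw":6},
  ],
)

```text
time_s: 12.05
position: [0.5249, 0.2491, 0.2799]
tool_rot: [[0.01, 1.0, -0.001], [1.0, -0.01, -0.0], [-0.0, -0.001, -1.0]]
ft_force: [0.3, -0.6, 0.1]
grip_width: 0.0602
gripper_force: 0.0
```

Run:
```python
from h import *
o=env.observe(); print(o["time_s"],o["position"],np.round(o["q"],1))
im,d,k=shot("wrist"); save(im,"w4.png"); np.savez("/tmp/w4",im=im,d=d,f=k[0],cx=k[1],cy=k[2],T=k[3])
cover("scene")
```

```text
12.05 [0.52488359 0.24912749 0.27985722] [13.7 24.  65.9 -0.  90.1 14.3]
-0.12 1037 angle -1.53 top [ 0.074 -0.101  0.199]
-0.06 864 angle -1.529 top [ 0.074 -0.071  0.2  ]
0.06 657 angle -1.531 top [0.073 0.063 0.2  ]
0.12 586 angle -1.53 top [0.071 0.134 0.199]
```

View pics/w4.png

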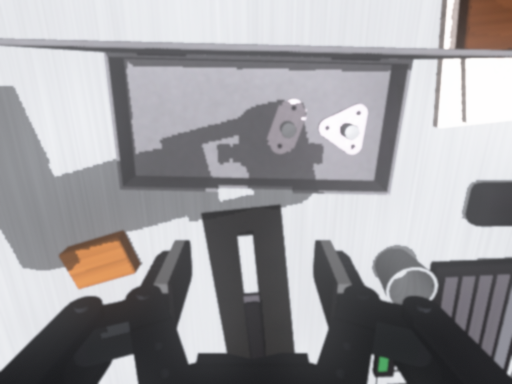

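The case holds two plates: oval at (288,128) and three-lobed at (348,131). The rest of the floor is empty, and the cover is upright at 1.53 rad.

```bash
cat >> h.py <<'E'
def lobes(p,c,n):
    "phase (deg, mod 360/n) of the n-fold outline of filled points p about c"
    r=p-c; w=np.hypot(*r.T); a=np.arctan2(r[:,1],r[:,0]); return np.degrees(np.angle((w**n*np.exp(1j*n*a)).sum()))/n
def seg(W,k,box,lo,hi,zz):
    x0,y0,x1,y1=box; m=np.zeros(W.shape[:2],np.uint8)
    m[y0:y1,x0:x1]=((W[...,2]>lo)&(W[...,2]<hi))[y0:y1,x0:x1]
    m=cv2.morphologyEx(m,cv2.MORPH_OPEN,np.ones((3,3)))
    c=max(cv2.findContours(m,cv2.RETR_EXTERNAL,cv2.CHAIN_APPROX_NONE)[0],key=cv2.contourArea)
    f=np.zeros_like(m); cv2.drawContours(f,[c],-1,1,-1)
    p=ray(np.argwhere(f)[:,::-1],zz,k)[:,:2]; r=cv2.minAreaRect(p.astype(np.float32))
    return p,r
E
python3 - <<'E'
from h import *
z=np.load("/tmp/w4.npz"); im,d=z["im"],z["d"]; k=(z["f"],z["cx"],z["cy"],z["T"]); W=cloud(d,k)
print("floor",np.nanstd(W[90:120,160:220,2]),np.nanmedian(W[90:120,160:220,2]))
for n,box,N in (("oval",(258,88,314,165),2),("tri",(312,92,380,165),3)):
    p,r=seg(W,k,box,.028,.045,.036); print(n,"knob",len(p),np.round(p.mean(0),4),np.round(r[1],4))
    p,r=seg(W,k,box,.0075,.05,.010); c=p.mean(0)
    print("  plate",np.round(c,4),"rect",np.round(r[0],4),np.round(r[1],4),round(r[2],1),"phase",round(lobes(p,c,N),1))
E
```

```text
floor 0.0008223443061039878 0.004991796000785448
oval knob 196 [0.5649 0.273 ] [0.0161 0.0174]
  plate [0.5655 0.2731] rect [0.5653 0.2722] [0.0684 0.0364] 70.7 phase 70.5
tri knob 214 [0.6371 0.2701] [0.0173 0.0189]
  plate [0.6385 0.27  ] rect [0.633  0.2697] [0.0595 0.0561] 85.5 phase 55.3
```

Run:
```python
from h import *
z=np.load("/tmp/top.npz"); k=(z["f"],z["cx"],z["cy"],z["T"]); W=cloud(z["d"],k)
for n,u,v,N in (("oval",519,360,2),("tri",441,357,3)):
    u,v=int(u*.64),int(v*.64); p,r=seg(W,k,(u-17,v-17,u+17,v+17),.033,.05,.04); c=p.mean(0)
    print(n,np.round(c,4),np.round(r[0],4),np.round(r[1],4),round(r[2],1),"phase",round(lobes(p,c,N),1))
```

```text
oval [ 0.462  -0.3283] [ 0.4621 -0.3288] [0.035  0.0668] 49.9 phase -41.4
tri [ 0.4523 -0.1804] [ 0.4528 -0.1754] [0.0566 0.0537] 6.3 phase -18.7
```

Request:
servo_tool(
  steps=[
    {"tx":2,"ty":1.2,"tz":-2,"yaw":0,"claw":4},
    {"tx":2,"ty":1.2,"tz":-4,"yaw":0,"claw":4},
    {"tx":0,"ty":0,"tz":-4.5,"yaw":0,"claw":4},
    {"tx":0,"ty":0,"tz":-4,"yaw":0,"claw":4},
    {"tx":0,"ty":0,"tz":-3,"yaw":0,"claw":4},
    {"tx":0,"ty":0,"tz":0,"yaw":0,"claw":4},
    {"tx":0,"ty":0,"tz":0,"yaw":0,"claw":4},
  ],
  newtons=60,
)

```text
time_s: 12.85
position: [0.5659, 0.2717, 0.1064]
tool_rot: [[0.013, 1.0, 0.001], [1.0, -0.013, 0.0], [0.0, 0.001, -1.0]]
ft_force: [1.3, -0.1, 0.3]
grip_width: 0.0401
gripper_force: 0.0
```

Request:
servo_tool(
  steps=[
    {"tx":-0.05,"ty":0.1,"tz":-3,"yaw":0,"claw":4},
    {"tx":0,"ty":0,"tz":-2.5,"yaw":0,"claw":4},
    {"tx":0,"ty":0,"tz":-1.5,"yaw":0,"claw":4},
    {"tx":0,"ty":0,"tz":0,"yaw":0,"claw":4},
    {"tx":0,"ty":0,"tz":0,"yaw":0,"claw":1},
    {"tx":0,"ty":0,"tz":0,"yaw":0,"claw":1},
    {"tx":0,"ty":0,"tz":0,"yaw":0,"claw":1},
    {"tx":0,"ty":0,"tz":0,"yaw":0,"claw":1},
    {"tx":0,"ty":0,"tz":0,"yaw":0,"claw":1},
  ],
)

```text
time_s: 13.75
position: [0.5659, 0.2736, 0.0379]
tool_rot: [[0.011, 1.0, 0.004], [1.0, -0.011, 0.001], [0.001, 0.004, -1.0]]
ft_force: [-0.8, -1.1, 6.2]
grip_width: 0.0157
gripper_force: 58.6
```

Request:
servo_tool(
  steps=[
    {"tx":0,"ty":0,"tz":1,"yaw":0,"claw":1},
    {"tx":0,"ty":0,"tz":3,"yaw":0,"claw":1},
    {"tx":0,"ty":0,"tz":4,"yaw":0,"claw":1},
    {"tx":0,"ty":0,"tz":4.5,"yaw":0,"claw":1},
    {"tx":0,"ty":0,"tz":4.5,"yaw":0,"claw":1},
    {"tx":-0.5,"ty":-3,"tz":3,"yaw":4,"claw":1},
    {"tx":-0.5,"ty":-4.4,"tz":1,"yaw":5,"claw":1},
    {"tx":-0.5,"ty":-4.4,"tz":0,"yaw":5,"claw":1},
    {"tx":-0.6,"ty":-4.4,"tz":0,"yaw":5,"claw":1},
    {"tx":-0.6,"ty":-4.4,"tz":0,"yaw":5,"claw":1},
    {"tx":-0.6,"ty":-4.4,"tz":0,"yaw":5,"claw":1},
    {"tx":-0.6,"ty":-4.4,"tz":0,"yaw":5,"claw":1},
    {"tx":-0.6,"ty":-4.4,"tz":0,"yaw":5,"claw":1},
    {"tx":-0.6,"ty":-4.4,"tz":0,"yaw":5,"claw":1},
    {"tx":-0.6,"ty":-4.4,"tz":0,"yaw":5,"claw":1},
    {"tx":-0.6,"ty":-4.4,"tz":0,"yaw":5,"claw":1},
    {"tx":-0.6,"ty":-4.4,"tz":0,"yaw":5,"claw":1},
    {"tx":-0.5,"ty":-4.4,"tz":0,"yaw":5,"claw":1},
    {"tx":-0.4,"ty":-4.4,"tz":0,"yaw":4,"claw":1},
    {"tx":0,"ty":-1.4,"tz":0,"yaw":0,"claw":1},
  ],
)

```text
time_s: 15.75
position: [0.4856, -0.3461, 0.2461]
tool_rot: [[-0.922, 0.387, 0.001], [0.387, 0.922, -0.002], [-0.001, -0.001, -1.0]]
ft_force: [0.2, 0.6, -0.4]
grip_width: 0.0155
gripper_force: 58.7
```

Request:
servo_tool(
  steps=[
    {"tx":0,"ty":0,"tz":0,"yaw":0,"claw":1},
    {"tx":0,"ty":0,"tz":0,"yaw":0,"claw":1},
  ],
)

```text
time_s: 15.95
position: [0.4867, -0.3415, 0.2459]
tool_rot: [[-0.923, 0.385, 0.0], [0.385, 0.923, 0.0], [-0.0, 0.0, -1.0]]
ft_force: [1.6, -0.3, -1.1]
grip_width: 0.0155
gripper_force: 58.7
```

Run:
```python
from h import *
o=env.observe(); print(o["time_s"],o["position"],np.round(o["q"],1),np.round(o["tool_rot"],3).tolist())
im,d,k=shot("wrist"); save(im,"w5.png"); np.savez("/tmp/w5",im=im,d=d,f=k[0],cx=k[1],cy=k[2],T=k[3])
```

```text
15.95 [ 0.48672297 -0.34148023  0.24589784] [ -46.5   26.5   67.3    0.    86.1 -113.8] [[-0.923, 0.385, 0.0], [0.385, 0.923, 0.0], [-0.0, 0.0, -1.0]]
```

View pics/w5.png

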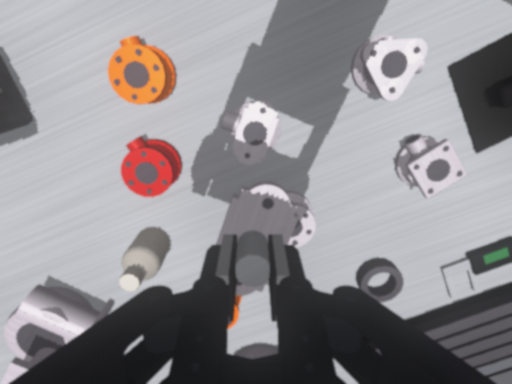

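The oval housing is at (255,130), partly in shadow, and the held oval plate is at (262,220). Tri housing (393,63), square (437,168) and round (behind the plate, 295,215) are also visible.

Run:
```python
from h import *
z=np.load("/tmp/w5.npz"); im,d=z["im"],z["d"]; k=(z["f"],z["cx"],z["cy"],z["T"]); W=cloud(d,k)
for n,box,N in (("ovalH",(222,80,300,182),2),("triH",(352,25,435,110),3)):
    p,r=seg(W,k,box,.034,.05,.04); c=p.mean(0); print(n,np.round(c,4),"rect",np.round(r[0],4),np.round(r[1],4),round(r[2],1),"phase",round(lobes(p,c,N),1))
m=(W[...,2]>.205)&(W[...,2]<.226); m[:180]=0; m[300:]=0; m[:,:205]=0;m[:,320:]=0
c=max(cv2.findContours(m.astype(np.uint8),cv2.RETR_EXTERNAL,cv2.CHAIN_APPROX_NONE)[0],key=cv2.contourArea)
p=ray(c[:,0],float(np.median(W[m][:,2])),k)[:,:2].astype(np.float32); r=cv2.minAreaRect(p); print("held",np.median(W[m][:,2]),r,cv2.boundingRect(c))
# straight edges of visible half: left edge points
for v in range(195,240,6):
    cc=np.where(m[v])[0]
    if len(cc): print(v,cc.min(),cc.max())
```

```text
ovalH [ 0.4604 -0.3277] rect [ 0.4613 -0.3284] [0.0362 0.069 ] 49.0 phase -41.1
triH [ 0.4512 -0.1798] rect [ 0.4567 -0.1815] [0.0625 0.0555] 71.0 phase -19.2
held 0.21865719944942974 ((0.4711359441280365, -0.3331436514854431), (0.04316321760416031, 0.03546052798628807), 67.319580078125) (216, 181, 83, 64)
195 233 287
201 231 291
207 229 297
213 227 296
219 225 298
225 223 295
231 221 293
237 219 290
```

Request:
servo_tool(
  steps=[
    {"tx":-1.3,"ty":0.7,"tz":-3,"yaw":0,"claw":1},
    {"tx":-1.27,"ty":0.65,"tz":-4,"yaw":0.2,"claw":1},
    {"tx":0,"ty":0,"tz":-4,"yaw":0,"claw":1},
    {"tx":0,"ty":0,"tz":-3,"yaw":0,"claw":1},
    {"tx":0,"ty":0,"tz":-1.8,"yaw":0,"claw":1},
    {"tx":0,"ty":0,"tz":-0.8,"yaw":0,"claw":1},
    {"tx":0,"ty":0,"tz":0,"yaw":0,"claw":1},
    {"tx":0,"ty":0,"tz":0,"yaw":0,"claw":1},
    {"tx":0,"ty":0,"tz":0,"yaw":0,"claw":1},
  ],
)

```text
time_s: 16.9
position: [0.4615, -0.3292, 0.0806]
tool_rot: [[-0.924, 0.382, 0.002], [0.382, 0.924, -0.002], [-0.002, -0.001, -1.0]]
ft_force: [-0.4, 0.1, -1.5]
grip_width: 0.0161
gripper_force: 58.6
```

Request:
servo_tool(
  steps=[
    {"tx":0,"ty":0.1,"tz":-0.3,"yaw":0,"claw":1},
    {"tx":0,"ty":0,"tz":-0.3,"yaw":0,"claw":1},
    {"tx":0,"ty":0,"tz":0,"yaw":0,"claw":1},
    {"tx":0,"ty":0,"tz":0,"yaw":0,"claw":1},
  ],
)

```text
time_s: 17.3
position: [0.4612, -0.3282, 0.0739]
tool_rot: [[-0.924, 0.382, 0.001], [0.382, 0.924, -0.001], [-0.001, -0.0, -1.0]]
ft_force: [-0.4, 1.6, 5.4]
grip_width: 0.0149
gripper_force: 59.1
```

Request:
servo_tool(
  steps=[
    {"tx":0,"ty":0,"tz":0,"yaw":0,"claw":2.5},
    {"tx":0,"ty":0,"tz":0,"yaw":0,"claw":4},
    {"tx":0,"ty":0,"tz":0,"yaw":0,"claw":4},
    {"tx":0,"ty":0,"tz":0,"yaw":0,"claw":4},
    {"tx":0,"ty":0,"tz":2,"yaw":0,"claw":4},
    {"tx":0,"ty":0,"tz":4,"yaw":0,"claw":4},
    {"tx":1,"ty":-0.5,"tz":4,"yaw":0,"claw":4},
    {"tx":2,"ty":-1,"tz":4,"yaw":0,"claw":4},
    {"tx":2,"ty":-1,"tz":4,"yaw":0,"claw":4},
    {"tx":0,"ty":0,"tz":0,"yaw":0,"claw":4},
    {"tx":0,"ty":0,"tz":0,"yaw":0,"claw":4},
  ],
)

```text
time_s: 18.4
position: [0.5111, -0.353, 0.2532]
tool_rot: [[-0.924, 0.382, 0.0], [0.382, 0.924, -0.0], [-0.0, -0.0, -1.0]]
ft_force: [-0.9, -0.5, 0.9]
grip_width: 0.0399
gripper_force: 0.0
```

Run:
```python
from h import *
o=env.observe(); print(o["time_s"],o["position"])
im,d,k=shot("wrist"); W=cloud(d,k)
f,cx,cy,T=k
def px(w):
    c=T[:3,:3].T@(np.array(w)-T[:3,3]); return c[0]/c[2]*f+cx,c[1]/c[2]*f+cy
u,v=map(int,px((.461,-.328,.045))); print(u,v)
b=(u-60,max(v-60,0),u+60,v+60)
p,r=seg(W,k,b,.042,.09,.046); c=p.mean(0); print("plate",np.round(c,4),np.round(r[0],4),np.round(r[1],4),round(r[2],1),round(lobes(p,c,2),1),np.nanmedian(W[v-40:v+40,u-40:u+40,2][(W[v-40:v+40,u-40:u+40,2]>.04)&(W[v-40:v+40,u-40:u+40,2]<.055)]))
p,r=seg(W,k,b,.03,.09,.043); c=p.mean(0); print("all",np.round(c,4),np.round(r[1],4),round(r[2],1))
big(im,b,4,"w6.png")
```

```text
18.4 [ 0.51105494 -0.35298481  0.25324081]
256 105
plate [ 0.4602 -0.3278] [ 0.461  -0.3284] [0.0361 0.0688] 48.7 -41.4 0.046883161352935965
all [ 0.4603 -0.3279] [0.0382 0.0695] 47.8
```

View pics/w6.png

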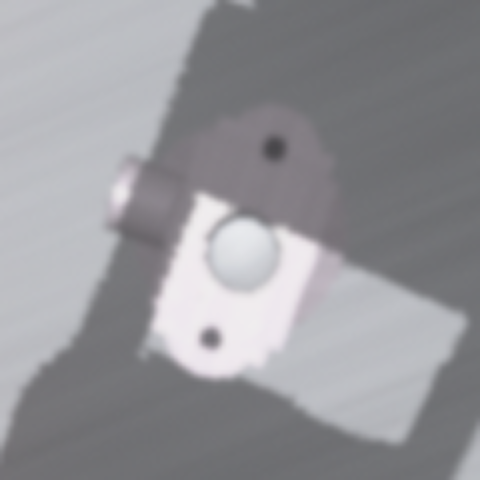

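The oval plate lies flush on its housing: the outlines coincide and its top is at 46–47 mm. Next is the tri plate.

Request:
servo_tool(
  steps=[
    {"tx":0.8,"ty":4.15,"tz":0,"yaw":-4.5,"claw":4},
    {"tx":0.8,"ty":4.15,"tz":0,"yaw":-4.5,"claw":4},
    {"tx":0.8,"ty":4.15,"tz":0,"yaw":-4.5,"claw":4},
    {"tx":0.8,"ty":4.15,"tz":0,"yaw":-4.5,"claw":4},
    {"tx":0.8,"ty":4.15,"tz":0,"yaw":-4.5,"claw":4},
    {"tx":0.9,"ty":4.15,"tz":0,"yaw":-4.5,"claw":4},
    {"tx":0.9,"ty":4.15,"tz":0,"yaw":-4.5,"claw":4},
    {"tx":0.9,"ty":4.15,"tz":0,"yaw":-4.5,"claw":4},
    {"tx":0.9,"ty":4.15,"tz":0,"yaw":-4.5,"claw":4},
    {"tx":0.9,"ty":4.15,"tz":0,"yaw":-4.5,"claw":4},
    {"tx":0.9,"ty":4.15,"tz":0,"yaw":-4.5,"claw":4},
    {"tx":0.9,"ty":4.15,"tz":0,"yaw":-4.5,"claw":4},
    {"tx":0.9,"ty":4.15,"tz":0,"yaw":-4.5,"claw":4},
    {"tx":0.9,"ty":4.15,"tz":0,"yaw":-4.5,"claw":4},
    {"tx":0.6,"ty":4.15,"tz":0,"yaw":-4.5,"claw":4},
    {"tx":0,"ty":0,"tz":-3,"yaw":0,"claw":4},
    {"tx":0,"ty":0,"tz":-4,"yaw":0,"claw":4},
    {"tx":0,"ty":0,"tz":-4,"yaw":0,"claw":4},
    {"tx":0,"ty":0,"tz":-3,"yaw":0,"claw":4},
    {"tx":0,"ty":0,"tz":0,"yaw":0,"claw":4},
  ],
)

```text
time_s: 20.45
position: [0.635, 0.2685, 0.1072]
tool_rot: [[-0.001, 1.0, -0.012], [1.0, 0.0, -0.003], [-0.003, -0.012, -1.0]]
ft_force: [-0.2, 0.6, 0.9]
grip_width: 0.0397
gripper_force: 0.0
```

Request:
servo_tool(
  steps=[
    {"tx":0,"ty":0,"tz":0,"yaw":0,"claw":4},
    {"tx":0,"ty":0,"tz":0,"yaw":0,"claw":4},
  ],
)

```text
time_s: 20.65
position: [0.6386, 0.2695, 0.1153]
tool_rot: [[-0.001, 1.0, 0.003], [1.0, 0.001, 0.001], [0.001, 0.003, -1.0]]
ft_force: [0.4, 0.3, 0.2]
grip_width: 0.0401
gripper_force: 0.0
```

Request:
servo_tool(
  steps=[
    {"tx":-0.1,"ty":0.05,"tz":-3.5,"yaw":0,"claw":4},
    {"tx":0,"ty":0,"tz":-3,"yaw":0,"claw":4},
    {"tx":0,"ty":0,"tz":-1.5,"yaw":0,"claw":4},
    {"tx":0,"ty":0,"tz":0,"yaw":0,"claw":4},
    {"tx":0,"ty":0,"tz":0,"yaw":0,"claw":1},
    {"tx":0,"ty":0,"tz":0,"yaw":0,"claw":1},
    {"tx":0,"ty":0,"tz":0,"yaw":0,"claw":1},
    {"tx":0,"ty":0,"tz":0,"yaw":0,"claw":1},
    {"tx":0,"ty":0,"tz":0,"yaw":0,"claw":1},
  ],
)

```text
time_s: 21.55
position: [0.6381, 0.2703, 0.0358]
tool_rot: [[-0.001, 1.0, 0.004], [1.0, 0.001, 0.001], [0.001, 0.004, -1.0]]
ft_force: [0.9, 0.4, 6.1]
grip_width: 0.0158
gripper_force: 59.1
```

Request:
servo_tool(
  steps=[
    {"tx":0,"ty":0,"tz":1,"yaw":0,"claw":1},
    {"tx":0,"ty":0,"tz":3,"yaw":0,"claw":1},
    {"tx":0,"ty":0,"tz":4,"yaw":0,"claw":1},
    {"tx":0,"ty":0,"tz":4.5,"yaw":0,"claw":1},
    {"tx":0,"ty":0,"tz":4.5,"yaw":0,"claw":1},
    {"tx":-1.2,"ty":-3,"tz":3,"yaw":3.5,"claw":1},
    {"tx":-1.3,"ty":-4.2,"tz":1,"yaw":4,"claw":1},
    {"tx":-1.3,"ty":-4.2,"tz":0,"yaw":4,"claw":1},
    {"tx":-1.3,"ty":-4.2,"tz":0,"yaw":4,"claw":1},
    {"tx":-1.3,"ty":-4.2,"tz":0,"yaw":4,"claw":1},
    {"tx":-1.3,"ty":-4.2,"tz":0,"yaw":4,"claw":1},
    {"tx":-1.3,"ty":-4.2,"tz":0,"yaw":4,"claw":1},
    {"tx":-1.3,"ty":-4.2,"tz":0,"yaw":4,"claw":1},
    {"tx":-1.3,"ty":-4.2,"tz":0,"yaw":4,"claw":1},
    {"tx":-1.2,"ty":-4.2,"tz":0,"yaw":4,"claw":1},
    {"tx":-1.2,"ty":-4.2,"tz":0,"yaw":4,"claw":1},
    {"tx":-1,"ty":-3.5,"tz":0,"yaw":2,"claw":1},
    {"tx":0,"ty":0,"tz":0,"yaw":0,"claw":1},
    {"tx":0,"ty":0,"tz":0,"yaw":0,"claw":1},
    {"tx":0,"ty":0,"tz":0,"yaw":0,"claw":1},
  ],
)

```text
time_s: 23.55
position: [0.4871, -0.2141, 0.2438]
tool_rot: [[-0.714, 0.7, 0.0], [0.7, 0.714, 0.0], [-0.0, 0.0, -1.0]]
ft_force: [0.0, -0.3, -0.8]
grip_width: 0.0157
gripper_force: 58.8
```

Run:
```python
from h import *
o=env.observe(); p0=np.array(o["position"]);R=np.array(o["tool_rot"]); print(o["time_s"],p0,"jaw",np.degrees(np.arctan2(R[1,1],R[0,1])))
im,d,k=shot("wrist"); W=cloud(d,k); f,cx,cy,T=k; save(im,"w7.png")
def px(w):
    c=T[:3,:3].T@(np.array(w)-T[:3,3]); return int(c[0]/c[2]*f+cx),int(c[1]/c[2]*f+cy)
for n,w,N in (("triH",(.452,-.18,.04),3),("ovalH",(.461,-.328,.04),2)):
    u,v=px(w); print(u,v); b=(max(u-48,0),max(v-48,0),u+48,v+48)
    try:
        p,r=seg(W,k,b,.034,.05,.04); c=p.mean(0); print(n,len(p),np.round(c,4),"rect",np.round(r[0],4),np.round(r[1],4),round(lobes(p,c,N),1))
    except Exception as e: print(n,e)
m=((W[...,2]>.205)&(W[...,2]<.232)).astype(np.uint8)
c=max(cv2.findContours(m,cv2.RETR_EXTERNAL,cv2.CHAIN_APPROX_NONE)[0],key=cv2.contourArea); print("held",cv2.boundingRect(c),np.median(W[m>0][:,2]))
p=ray(c[:,0],float(np.median(W[m>0][:,2])),k)[:,:2]; r=p-p0[:2]; a=np.degrees(np.arctan2(r[:,1],r[:,0])); w=np.hypot(*r.T)
for t in (100,-19,-139):
    s=abs((a-t+180)%360-180)<35
    if s.sum(): print(t,round(w[s].max(),4),"at",round(a[s][w[s].argmax()],1))
```

```text
23.55 [ 0.4870874  -0.21409607  0.24379914] jaw 45.580533216261315
252 113
triH 2351 [ 0.4513 -0.179 ] rect [ 0.457  -0.1813] [0.0607 0.0555] -19.0
164 213
ovalH 1485 [ 0.46   -0.3257] rect [ 0.4615 -0.3297] [0.0402 0.0724] -37.6
held (189, 189, 110, 71) 0.21882407839429555
100 0.0346 at 105.6
-139 0.0343 at -140.7
```

View pics/w7.png

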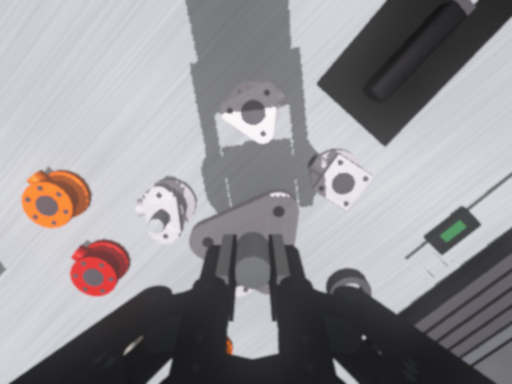

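The tri housing is at (252,113), with lobes matching the held plate at (250,225). The oval plate sits well at (165,212).

Request:
servo_tool(
  steps=[
    {"tx":-1.8,"ty":1.7,"tz":-3,"yaw":0,"claw":1},
    {"tx":-1.75,"ty":1.75,"tz":-4,"yaw":0,"claw":1},
    {"tx":0,"ty":0,"tz":-4,"yaw":0,"claw":1},
    {"tx":0,"ty":0,"tz":-3,"yaw":0,"claw":1},
    {"tx":0,"ty":0,"tz":-1.8,"yaw":0,"claw":1},
    {"tx":0,"ty":0,"tz":-0.5,"yaw":0,"claw":1},
    {"tx":0,"ty":0,"tz":0,"yaw":0,"claw":1},
    {"tx":0,"ty":0,"tz":0,"yaw":0,"claw":1},
    {"tx":0,"ty":0,"tz":0,"yaw":0,"claw":1},
  ],
)

```text
time_s: 24.5
position: [0.452, -0.1807, 0.0814]
tool_rot: [[-0.714, 0.7, 0.002], [0.7, 0.714, -0.001], [-0.002, 0.0, -1.0]]
ft_force: [0.2, -1.1, -0.5]
grip_width: 0.0159
gripper_force: 58.6
```

Request:
servo_tool(
  steps=[
    {"tx":0,"ty":0.1,"tz":-0.3,"yaw":0,"claw":1},
    {"tx":0,"ty":0,"tz":-0.3,"yaw":0,"claw":1},
    {"tx":0,"ty":0,"tz":-0.3,"yaw":0,"claw":1},
    {"tx":0,"ty":0,"tz":0,"yaw":0,"claw":1},
    {"tx":0,"ty":0,"tz":0,"yaw":0,"claw":1},
  ],
)

```text
time_s: 25.0
position: [0.4515, -0.1796, 0.0717]
tool_rot: [[-0.714, 0.7, 0.0], [0.7, 0.714, -0.0], [-0.0, 0.0, -1.0]]
ft_force: [-2.7, 1.9, 7.3]
grip_width: 0.0157
gripper_force: 59.5
```

Request:
servo_tool(
  steps=[
    {"tx":0,"ty":0,"tz":0,"yaw":0,"claw":2.5},
    {"tx":0,"ty":0,"tz":0,"yaw":0,"claw":4},
    {"tx":0,"ty":0,"tz":0,"yaw":0,"claw":4},
    {"tx":0,"ty":0,"tz":0,"yaw":0,"claw":4},
    {"tx":0,"ty":0,"tz":2,"yaw":0,"claw":4},
    {"tx":0,"ty":0,"tz":4,"yaw":0,"claw":4},
    {"tx":1.5,"ty":-1.5,"tz":4,"yaw":0,"claw":4},
    {"tx":2,"ty":-2,"tz":4,"yaw":0,"claw":4},
    {"tx":0,"ty":0,"tz":4,"yaw":0,"claw":4},
    {"tx":0,"ty":0,"tz":0,"yaw":0,"claw":4},
    {"tx":0,"ty":0,"tz":0,"yaw":0,"claw":4},
  ],
)

```text
time_s: 26.1
position: [0.4863, -0.2144, 0.2513]
tool_rot: [[-0.714, 0.7, 0.0], [0.7, 0.714, -0.0], [-0.001, 0.0, -1.0]]
ft_force: [0.1, 1.1, 0.3]
grip_width: 0.0398
gripper_force: 0.0
```

```bash
cat >> h.py <<'E'
def check():
    o=env.observe(); print(o["time_s"],o["position"])
    im,d,k=shot("wrist"); W=cloud(d,k); f,cx,cy,T=k
    for n,w,N in (("tri",(.4515,-.1795,.044),3),("oval",(.461,-.328,.044),2)):
        c=T[:3,:3].T@(np.array(w)-T[:3,3]); u,v=int(c[0]/c[2]*f+cx),int(c[1]/c[2]*f+cy); print(n,u,v)
        b=(max(u-52,0),max(v-52,0),u+52,v+52)
        for lo,zz,t in ((.0425,.046,"plate"),(.03,.043,"all")):
            try:
                p,r=seg(W,k,b,lo,.09,zz); c=p.mean(0); print("  ",t,len(p),np.round(c,4),np.round(r[1],4),round(lobes(p,c,N),1))
            except Exception as e: print(t,e)
    return im
E
python3 - <<'E'
from h import *
im=check(); save(im,"w8.png")
E
```

```text
26.1 [ 0.4863361  -0.21439578  0.25130218]
tri 253 112
   plate 2321 [ 0.4504 -0.1797] [0.0606 0.0553] -18.7
   all 2352 [ 0.4508 -0.1797] [0.0617 0.0558] -18.8
oval 165 212
   plate 1632 [ 0.4602 -0.3275] [0.0374 0.0688] -41.7
   all 1832 [ 0.4605 -0.3267] [0.0423 0.0727] -44.9
```

View pics/w8.png

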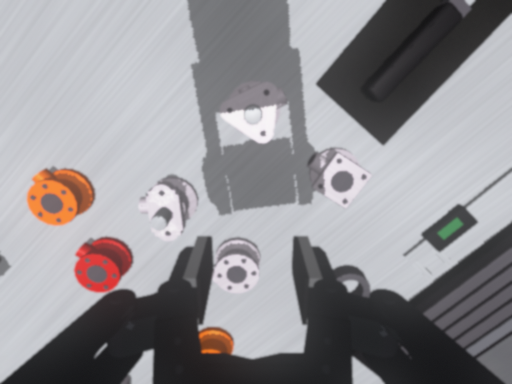

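Both plates are seated: tri at (253,112) and oval at (165,212). The pry lies on its pad. Now I'll shut the cover, pushing it from behind with the fingers closed.

Request:
servo_tool(
  steps=[
    {"tx":0.3,"ty":3,"tz":2,"yaw":-3,"claw":1},
    {"tx":0.3,"ty":4.2,"tz":1,"yaw":-3,"claw":0},
    {"tx":0.3,"ty":4.2,"tz":0,"yaw":-3,"claw":0},
    {"tx":0.3,"ty":4.2,"tz":0,"yaw":-3,"claw":0},
    {"tx":0.3,"ty":4.2,"tz":0,"yaw":-3,"claw":0},
    {"tx":0.3,"ty":4.2,"tz":0,"yaw":-3,"claw":0},
    {"tx":0.3,"ty":4.2,"tz":0,"yaw":-3,"claw":0},
    {"tx":0.3,"ty":4.2,"tz":0,"yaw":-3,"claw":0},
    {"tx":0.3,"ty":4.2,"tz":0,"yaw":-3,"claw":0},
    {"tx":0.3,"ty":4.2,"tz":0,"yaw":-3,"claw":0},
    {"tx":0.3,"ty":4.2,"tz":0,"yaw":-3,"claw":0},
    {"tx":0.3,"ty":4.2,"tz":0,"yaw":-3,"claw":0},
    {"tx":0.3,"ty":4.2,"tz":0,"yaw":-3,"claw":0},
    {"tx":0.3,"ty":4.2,"tz":0,"yaw":-3,"claw":0},
    {"tx":0.2,"ty":3.8,"tz":0,"yaw":-3,"claw":0},
    {"tx":0,"ty":0,"tz":0,"yaw":0,"claw":0},
    {"tx":0,"ty":0,"tz":0,"yaw":0,"claw":0},
    {"tx":0,"ty":0,"tz":0,"yaw":0,"claw":0},
  ],
  newtons=30,
)

```text
time_s: 27.95
position: [0.5304, 0.3985, 0.2805]
tool_rot: [[-0.009, 1.0, -0.002], [1.0, 0.009, -0.001], [-0.001, -0.002, -1.0]]
ft_force: [0.5, -0.0, 0.0]
grip_width: -0.0
gripper_force: 0.0
```

Run:
```python
from h import *
o=env.observe(); print(o["position"],np.round(o["q"],1),o["grip_width"])
im,d,k=shot("wrist"); L=toC(cloud(d,k))
q=L[(L[...,0]>.06)&(L[...,0]<.17)&(abs(L[...,1])<.15)&np.isfinite(L[...,2])]
for a in np.arange(.06,.17,.01):
    s=(q[:,0]>a)&(q[:,0]<a+.01); print(round(a,2),s.sum(),np.round(np.percentile(q[s,2],[50,99]),3) if s.sum() else '')
```

```text
[0.53041743 0.39854965 0.28046116] [26.7 33.1 50.2 -0.  96.8 26.2] -1.8972995412614332e-05
0.06 162 [0.198 0.199]
0.07 27028 [0.141 0.199]
0.08 1945 [0.001 0.054]
0.09 1691 [0.001 0.003]
0.1 1755 [0.001 0.003]
0.11 5391 [0.318 0.334]
0.12 7277 [0.314 0.342]
0.13 26168 [0.332 0.349]
0.14 1932 [0.001 0.344]
0.15 1792 [0.001 0.003]
0.16 1860 [0.001 0.087]
0.17 0
```

Request:
servo_tool(
  steps=[
    {"tx":0,"ty":0,"tz":-4.5,"yaw":0,"claw":0},
    {"tx":0,"ty":0,"tz":-4.8,"yaw":0,"claw":0},
    {"tx":0,"ty":-0.6,"tz":0,"yaw":0,"claw":0},
    {"tx":0,"ty":-1,"tz":0,"yaw":0,"claw":0},
    {"tx":0,"ty":-1,"tz":0,"yaw":0,"claw":0},
    {"tx":0,"ty":-1,"tz":0,"yaw":0,"claw":0},
    {"tx":0,"ty":-0.66,"tz":-0.1,"yaw":0,"claw":0},
    {"tx":0,"ty":-0.66,"tz":-0.1,"yaw":0,"claw":0},
    {"tx":0,"ty":-0.66,"tz":-0.1,"yaw":0,"claw":0},
    {"tx":0,"ty":-0.66,"tz":-0.1,"yaw":0,"claw":0},
    {"tx":0,"ty":-0.66,"tz":-0.1,"yaw":0,"claw":0},
    {"tx":0,"ty":-0.69,"tz":-0.3,"yaw":0,"claw":0},
    {"tx":0,"ty":-0.69,"tz":-0.3,"yaw":0,"claw":0},
    {"tx":0,"ty":-0.69,"tz":-0.3,"yaw":0,"claw":0},
    {"tx":0,"ty":-0.69,"tz":-0.3,"yaw":0,"claw":0},
    {"tx":0,"ty":-0.59,"tz":-0.45,"yaw":0,"claw":0},
    {"tx":0,"ty":-0.59,"tz":-0.45,"yaw":0,"claw":0},
    {"tx":0,"ty":-0.59,"tz":-0.45,"yaw":0,"claw":0},
    {"tx":0,"ty":-0.59,"tz":-0.45,"yaw":0,"claw":0},
    {"tx":0,"ty":0,"tz":0,"yaw":0,"claw":0},
  ],
)

```text
time_s: 30.0
position: [0.5303, 0.2784, 0.1525]
tool_rot: [[-0.009, 1.0, -0.001], [1.0, 0.009, -0.001], [-0.001, -0.001, -1.0]]
ft_force: [-0.9, -0.1, -0.6]
grip_width: -0.0002
gripper_force: 0.0
```

Run:
```python
from h import *
cover("scene")
```

```text
-0.12 1782 angle -0.766 top [-0.029 -0.111  0.156]
-0.06 1851 angle -0.769 top [ 0.009 -0.04   0.252]
0.06 1074 angle -0.777 top [0.011 0.055 0.228]
0.12 1017 angle -0.765 top [-0.028  0.136  0.156]
```

Request:
servo_tool(
  steps=[
    {"tx":0,"ty":-0.46,"tz":-0.6,"yaw":0,"claw":0},
    {"tx":0,"ty":-0.46,"tz":-0.6,"yaw":0,"claw":0},
    {"tx":0,"ty":-0.46,"tz":-0.6,"yaw":0,"claw":0},
    {"tx":0,"ty":-0.46,"tz":-0.6,"yaw":0,"claw":0},
    {"tx":0,"ty":-0.3,"tz":-0.69,"yaw":0,"claw":0},
    {"tx":0,"ty":-0.3,"tz":-0.69,"yaw":0,"claw":0},
    {"tx":0,"ty":-0.3,"tz":-0.69,"yaw":0,"claw":0},
    {"tx":0,"ty":-0.3,"tz":-0.69,"yaw":0,"claw":0},
    {"tx":0,"ty":-0.1,"tz":-0.6,"yaw":0,"claw":0},
    {"tx":0,"ty":-0.1,"tz":-0.6,"yaw":0,"claw":0},
    {"tx":0,"ty":-0.1,"tz":-0.6,"yaw":0,"claw":0},
    {"tx":0,"ty":-0.1,"tz":-0.6,"yaw":0,"claw":0},
    {"tx":0,"ty":0,"tz":-0.3,"yaw":0,"claw":0},
    {"tx":0,"ty":0,"tz":0,"yaw":0,"claw":0},
    {"tx":0,"ty":0,"tz":0,"yaw":0,"claw":0},
  ],
)

```text
time_s: 31.55
position: [0.5305, 0.245, 0.0748]
tool_rot: [[-0.01, 1.0, 0.0], [1.0, 0.01, 0.0], [0.0, 0.0, -1.0]]
ft_force: [0.5, -0.3, 1.0]
grip_width: -0.0001
gripper_force: 0.0
```

Run:
```python
from h import *
im,d,k=shot("scene"); L=toC(cloud(d,k))
for a in (-.06,-.03,0,.03,.06):
    s=(abs(L[...,0]-a)<.008)&(abs(abs(L[...,1])-.12)<.03)&(L[...,2]<.08); print(a,round(float(np.median(L[s][:,2])),4))
```

```text
-0.06 0.0554
-0.03 0.0552
0 0.0547
0.03 0.0538
0.06 0.0527
```

Request:
servo_tool(
  steps=[
    {"tx":0,"ty":0,"tz":-0.25,"yaw":0,"claw":0},
    {"tx":0,"ty":0,"tz":-0.25,"yaw":0,"claw":0},
    {"tx":0,"ty":0,"tz":-0.1,"yaw":0,"claw":0},
    {"tx":0,"ty":0,"tz":0,"yaw":0,"claw":0},
  ],
)

```text
time_s: 32.0
position: [0.5308, 0.245, 0.0708]
tool_rot: [[-0.01, 1.0, 0.002], [1.0, 0.01, 0.0], [0.0, 0.002, -1.0]]
ft_force: [-6.7, -2.4, 19.2]
grip_width: 0.0001
gripper_force: 9.2
```

Request:
servo_tool(
  steps=[
    {"tx":0,"ty":0,"tz":2,"yaw":0,"claw":0},
    {"tx":0,"ty":0,"tz":4,"yaw":0,"claw":0},
    {"tx":0,"ty":0,"tz":4.5,"yaw":0,"claw":4},
    {"tx":0,"ty":0,"tz":4.5,"yaw":0,"claw":4},
    {"tx":-0.2,"ty":-2,"tz":3.5,"yaw":3,"claw":4},
    {"tx":-0.4,"ty":-4,"tz":0,"yaw":4,"claw":4},
    {"tx":-0.4,"ty":-4,"tz":0,"yaw":4,"claw":4},
    {"tx":-0.4,"ty":-4,"tz":0,"yaw":4,"claw":4},
    {"tx":-0.4,"ty":-4,"tz":0,"yaw":4,"claw":4},
    {"tx":-0.4,"ty":-4,"tz":0,"yaw":4,"claw":4},
    {"tx":-0.4,"ty":-4,"tz":0,"yaw":4,"claw":4},
    {"tx":-0.4,"ty":-4,"tz":0,"yaw":4,"claw":4},
    {"tx":-0.4,"ty":-4,"tz":0,"yaw":4,"claw":4},
    {"tx":-0.4,"ty":-4,"tz":0,"yaw":4,"claw":4},
    {"tx":-0.4,"ty":-4,"tz":0,"yaw":4,"claw":4},
    {"tx":-0.2,"ty":-4,"tz":0,"yaw":2,"claw":4},
    {"tx":0,"ty":0,"tz":0,"yaw":0,"claw":4},
    {"tx":0,"ty":0,"tz":0,"yaw":0,"claw":4},
    {"tx":0,"ty":0,"tz":0,"yaw":0,"claw":4},
  ],
)

```text
time_s: 33.9
position: [0.4865, -0.2143, 0.2537]
tool_rot: [[-0.714, 0.7, -0.0], [0.7, 0.714, 0.0], [0.0, 0.0, -1.0]]
ft_force: [0.7, -0.2, 0.6]
grip_width: 0.0402
gripper_force: 0.0
```

Run:
```python
from h import *
im=check()
s,d,k=shot("scene"); L=toC(cloud(d,k))
for a in (-.06,0,.06):
    m=(abs(L[...,0]-a)<.008)&(abs(abs(L[...,1])-.12)<.03)&(L[...,2]<.08); print(a,round(float(np.median(L[m][:,2])),4))
t,_,_=shot("top")
save(np.vstack([np.hstack([im[:,:400],s[:,60:460]])[:300],np.hstack([cv2.resize(t[120:270,90:365],(550,300)),np.zeros((300,250,3),np.uint8)])]),"fin.png")
```

```text
33.9 [ 0.48645744 -0.21426751  0.25368662]
tri 253 112
   plate 2295 [ 0.4504 -0.1797] [0.0556 0.0597] -19.1
   all 2328 [ 0.4508 -0.1797] [0.0612 0.0562] -19.1
oval 165 211
   plate 1625 [ 0.4603 -0.3275] [0.0373 0.0691] -42.5
   all 1815 [ 0.4606 -0.3268] [0.0423 0.072 ] -45.4
-0.06 0.0523
0 0.0529
0.06 0.0525
```

View pics/fin.png

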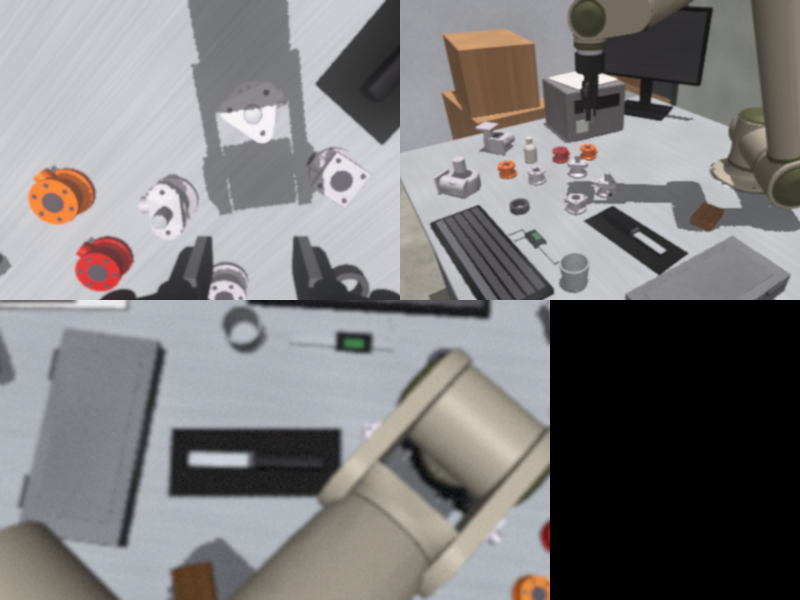

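The cover is shut flat, the pry is centred on its pad, and both plates are seated at (253,112) and (165,211). The bystanders are where they started, so I'll hand in.

```bash
python3 -c "
from rig import env
print(env.close_job())"
```

```text
the job is handed in; nothing more can be done
None
```

I handed the job in, but got no verdict back: by the final camera check the oval and tri plates (the only two inside) are seated on their housings, the case is shut and the pry tool lies in the middle of its pad.

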